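# Clear the rubbish and broken hair rollers off the bathroom shelf

## Robot

A 6-joint arm with a two-finger parallel gripper is mounted at the origin on the work surface. World frame = base frame: x ahead of the robot, y to its left, z up, the work surface at z = 0. Lengths are in m, angles in rad, forces in N, time in s.
With the tool pointing down it reaches from about 0.375 to 0.975 m from the base axis. Payload 3.8 kg.
Tool frame: the origin (TCP) lies at the centre of the arm's flange, where the gripper is bolted on; the fingertips stand 173 mm ahead of it and the grasp point (between the pads) lies 155 mm ahead of it (bot.tip_reach is the distance from the TCP to the fingertips, in m); z points along the fingers, y is the line along which they close (so a half turn about z gives the same grasp; the last joint's range is limited). The gripper opens to 85 mm and grips with 20 to 120 N. Pads are 22 mm wide; open, the fingers measure 114 mm over their backs; the gripper's body (76 mm by 85 mm) begins 54 mm behind the grasp point. The pads swing forward as they close: fully open they stand 13 mm farther back than shut.
Start: joints at [1.186, 0.264, 1.604, -0, 1.274, -0.037], TCP at [0.23, 0.635, 0.405] pointing down, gripper open.
Joint ranges: [-2.63, 2.63], [-0.94, 2.18], [0.31, 2.57], [-1.31, 4.45], [0, 2.66], [-2.55, 2.55]. Speed limits (rad/s): [2.57, 2.57, 3.14, 3.14, 3.14, 3.14].

## Interface

Orientations are given as a rotation vector (axis times angle).
In Python, from workcell import bot gives the robot as it stands.
- The arm moves only by the tool drive_tool, never from a script. Its arguments are lists of equal length, an entry for each row: "claw": the finger opening in mm, from 0 to 85.4; "slide": the shift along the world's x, y, z each as a share of 0.5 m, from -1 to 1, a list of three; "yaw": the turn about the world's z as a share of 180 degrees, from -1 to 1. A call has 1 to 8 rows; each row is the pose to reach, as a shift and turn from the pose commanded when the call began, turning the shorter way round; what a row does not reach only later rows make up. A row lasts 1/12 s, in which the tool goes at most 41.7 mm and 7.16 degrees, less where a joint would pass 70% of its speed; a pose out of reach is approached as far as the arm can. A call with a number of a shift or a turn outside -1 to 1 is refused whole. A call with a gripper value outside its range is refused whole. The fingers move at their own pace and stop on an object; "newtons" is the grip in N (left out, the last holds). Time passes only in rows, so rows that repeat a pose let the fingers close. It gives the time, the measured TCP pose, the force, the opening and the grip force at its end, in the units of the state.
- bot.read_state(): the state, without advancing time (a new reading comes with each control period).
- bot.read_camera(name): name is "scene" or "top"; returns a dict with "color" (420x560x3 uint8, red, green, blue), "depth" (420x560 float32, m along the optical axis (not along the pixel's ray), 0 where there is no reading), "mtx" (3x3 intrinsics, pixels), "eye" and "rotation" of the camera in the world. Camera axes: x right, y up, looking along -z (the intrinsics and any distortion apply to the point x, -y, -z); pixel columns grow to the right and rows downward; lengths in m; the calibration is good to about 2 mm. A picture is of the moment at which its call begins.
- bot.finish_job(): hands the job in; it is judged then, once.
The state is a dict: "time": time; "q": joint angles; "joint_vel": joint speeds; "joint_torque": joint torques, N m; "tool_pos": TCP position; "tcp_rot": TCP orientation; "wrist_force": force on the tool from outside, world axes, zero at the start; "torque": the same for the moment, N m; "width": opening from 0.0 (shut) to 1.0 (fully open); "grip_force": force on a finger pad.
Only numpy, scipy, OpenCV 4.12 (cv2) and the standard library are available. Lean on these libraries where they do the work, as an engineer would, in place of code of your own. Each camera call takes 0.05 s, during which the arm holds its last target. There are 200 camera calls.

## Task

Switch the mirror light on so you can see what you are doing, and only then clear the shelf: throw the cardboard cores, the scrunched paper balls and the broken hair rollers (snapped short or split in half) into the grey bin, and put the whole rollers away in the orange tub. When all of that is cleared, push the bin's lid fully shut, then switch the light off again. Leave the swab canister, ring dish, tweezers, toothbrush mug, soap, cream jar and hairbrush where they are.

Things in the scene. Friction and masses are not known exactly. Their poses are not given: they have to be found in the camera images.
- toggle (a joint): Angle of the toggle: 0 = off (leaning 26 degrees towards the plate's -x side, roughly towards the robot), 0.9 rad = on (leaning 26 degrees to the +x side). It stays where it is left; about 1.5 N at its tip moves it. It counts as on above 0.75 and as off below 0.15.
- toggle_pivot (a point): Pivot of the toggle, 18 above the shelf, in the middle of the mirror-light switch: a white square plate 84 x 84, 16 high, fixed to the shelf in the far left of the work area, with a chrome toggle standing out of its middle and a red mark on its on side. The point's x axis points from the off side to the on side (roughly away from the robot), z up; the toggle turns about its y axis.
- toggle_tip (a point): Middle of the 16 diameter ball at the end of the toggle, 50 from the pivot; the stem is 10 thick. About 63 above the shelf when off or on, 68 when upright.
- tub: Orange round plastic tub, the home of the whole rollers: 160 across at the rim, 148 at the foot, 90 high, wall 3, floor 4 thick, open at the top. Fixed. Origin at the middle of its underside.
- bin: Small grey countertop waste bin, open-topped box 160 (along its x) by 220 (along its y) by 150 high, walls and floor 4, with a lid hinged along its +x rim (the side away from the robot): the hinge line runs along y at x = +80, height 150. Fixed. Origin at the middle of its underside, z up.
- bin_lid (a joint): Angle of the bin's lid: 0 = shut flat on the rim, 1.57 = standing upright, 1.75 = limit. Stiff hinge: the lid stays at any angle; about 1 to 2 N at its free edge moves it, and it has to be pushed down all the way. It starts open. It counts as shut below 0.06 rad.
- bin_lid_edge (a point): Middle of the lid's free edge on its underside, 160 from the hinge. The lid is 226 wide and 8 thick, its outer face on the side away from the bin; a finger tab 70 wide sticks out 15 beyond this edge. With the lid upright this edge is 310 above the shelf.
- roller_1: Whole hair roller: pink ribbed plastic tube with dark hollow-looking ends and a raised collar at both ends, 80 long, 38 across (eight-sided, so it does not roll freely), about 35 g. It can be gripped across its 38 width. Origin at its centre; its x axis is the tube's axis. May be absent.
- roller_2: Whole hair roller: pink ribbed plastic tube with dark hollow-looking ends and a raised collar at both ends, 80 long, 38 across (eight-sided, so it does not roll freely), about 35 g. It can be gripped across its 38 width. Origin at its centre; its x axis is the tube's axis. May be absent.
- roller_3: Whole hair roller: pink ribbed plastic tube with dark hollow-looking ends and a raised collar at both ends, 80 long, 38 across (eight-sided, so it does not roll freely), about 35 g. It can be gripped across its 38 width. Origin at its centre; its x axis is the tube's axis. May be absent.
- snapped_1: Broken hair roller, snapped off short: same pink tube, 38 across, but only 50 long (ragged teeth of up to 8 more at the broken end, for looks only), one collar only, about 22 g. Origin at the centre of the 50 length; x axis is the tube's axis. May be absent.
- snapped_2: Broken hair roller, snapped off short: same pink tube, 38 across, but only 50 long (ragged teeth of up to 8 more at the broken end, for looks only), one collar only, about 22 g. Origin at the centre of the 50 length; x axis is the tube's axis. May be absent.
- split_half: Broken hair roller, split lengthwise: half of the pink tube, a trough 80 long, 38 wide and 19 high, wall 3, about 25 g, lying hollow side up at the start. Origin on the tube's axis at mid length, that is at the middle of the open side, 19 above the outside of its bottom; x along the trough, z out of its open side. May be absent.
- core_1: Empty cardboard toilet-roll core, brown, squashed oval: 95 long, 43 wide, 33 high as it lies, about 20 g; gripped across the 43 width. Origin at its centre; x axis along its length, y across its width. May be absent.
- core_2: Empty cardboard toilet-roll core, brown, squashed oval: 95 long, 43 wide, 33 high as it lies, about 20 g; gripped across the 43 width. Origin at its centre; x axis along its length, y across its width. May be absent.
- wrapper_1: Scrunched-up ball of yellow wrapping paper, stiff, about 50 across and 48 high; gripped across its middle along its x or y axis, where it is 50 wide and nearly flat-sided, about 15 g. Origin at its centre. May be absent.
- wrapper_2: Scrunched-up ball of yellow wrapping paper, stiff, about 50 across and 48 high; gripped across its middle along its x or y axis, where it is 50 wide and nearly flat-sided, about 15 g. Origin at its centre. May be absent.
- canister: Chrome swab canister, upright cylinder 79 across, 95 high with its knob. Leave alone. Origin at the middle of its underside.
- ring_dish: Blue ceramic ring dish, 90 across, 20 high, at the far left, next to the things to clear. Leave alone. Origin at the middle of its underside.
- tweezers: Steel tweezers, 95 long, 14 wide, 9 high, lying flat among the things to clear. Leave alone. Origin at the middle of the underside, x along the length.
- brush_mug: White toothbrush mug, 76 across, 95 high, toothbrushes up to 205 high, at the far side. Leave alone. Origin under its middle.
- soap_dish: Bar of green soap on a white soap dish, 115 x 80, 36 high, at the far side. Leave alone. Origin under its middle.
- cream_jar: Cream jar, 70 across, 60 high, at the near left. Leave alone. Origin under its middle.
- hairbrush: Hairbrush, 210 long, 50 wide, 38 high, lying at the far right. Leave alone. Origin under the joint of head and handle.

How it is judged:
By the outcome, as a careful person would: the job done as asked, in the order asked, and still so for the second after the job is handed in, with the robot touching nothing.
Of roller_1, roller_2, roller_3 only 2 to 3 are there at a start; the rules pass over those that are not, and their reading is None.
Of snapped_1, snapped_2, split_half only 1 to 2 are there at a start; the rules pass over those that are not, and their reading is None.
Of core_1, core_2, wrapper_1, wrapper_2 only 2 to 3 are there at a start; the rules pass over those that are not, and their reading is None.
At some moment in a run one of roller_1, roller_2, roller_3, snapped_1, snapped_2, split_half, core_1, core_2, wrapper_1, wrapper_2 may be knocked a few centimetres aside while the robot is not near it.
Once in a run the grip may slacken for a moment while it holds something.
It also fails if it takes over 210 s, if anything falls off the work surface, if the arm or the gripper's body presses on something with over 40 N, if the wrist force passes 120 N, or if a joint passes its speed limit or range.

## Working session

There is one attempt and no reset: what is moved stays moved. The work goes in short steps, Python scripts to look and compute and a tool call to move; the robot and the scene stay as the last step left them, time stands still between calls to the robot, and variables do not carry over. Pictures are saved under pics/ and viewed, at most 14 in all, crops included, and the job is handed in when it is done.

Besides the shell and the picture viewer there is one more tool, called after "Emit:" as a command line: name --pt "numbers of a row" for each row, then --argument value for the rest. drive_tool: Moves the arm, as the interface text tells. Shift numbers are shares of 0.5 m and turn numbers shares of 180 degrees, none past 1 either way. Its arguments: {"type":"object","properties":{"claw":{"type":"array","items":{"type":"number"}},"slide":{"type":"array","items":{"type":"array","items":{"type":"number"}}},"yaw":{"type":"array","items":{"type":"number"}},"newtons":{"type":"number"}},"required":["claw","slide","yaw"]}

```bash
mkdir -p pics; ls; cat > h.py <<'E'
from workcell import bot
import numpy as np, cv2
def cam(n):
    c=bot.read_camera(n); return c
def cloud(c):
    d=c["depth"]; K=c["mtx"]; v,u=np.mgrid[:d.shape[0],:d.shape[1]]
    p=np.stack([(u-K[0,2])/K[0,0]*d,-(v-K[1,2])/K[1,1]*d,-d],-1)
    return p@np.array(c["rotation"]).T+np.array(c["eye"])
def save(c,n,crop=None,s=1.4):
    im=c["color"][...,::-1]
    if crop: r0,r1,c0,c1=crop; im=im[r0:r1,c0:c1]
    cv2.imwrite(f"pics/{n}.png",cv2.resize(im,None,fx=s,fy=s,interpolation=cv2.INTER_CUBIC))
E
python3 - <<'E'
from h import *
for n in("scene","top"):
    c=cam(n); save(c,n+"0"); print(c["eye"],c["rotation"],c["mtx"])
    np.savez(n+"0.npz",**c)
print(bot.read_state())
E
```

```text
pics
[1.08007028 0.91842149 1.40692653] [0.21338697 0.90365511 2.50889287] [[542.64205193   0.         270.55885467]
 [  0.         542.64205193 212.21806322]
 [  0.           0.           1.        ]]
[ 0.29662724 -0.05078461  1.37892368] [ 0.16180561 -0.1628118  -1.50789891] [[509.52875481   0.         280.25631626]
 [  0.         509.52875481 208.34606571]
 [  0.           0.           1.        ]]
{'time': 0.1, 'q': array([ 1.18608572e+00,  2.64677427e-01,  1.60527968e+00, -2.23066805e-05,
        1.27368073e+00, -3.69221010e-02]), 'joint_vel': array([ 0.00032539, -0.00145051, -0.00413673,  0.00215438, -0.00118402,
        0.00100315]), 'joint_torque': array([-4.33405021e-04, -5.16711509e+01, -3.68592846e+01, -1.07961669e-04,
        6.27812100e-03,  1.11970891e-05]), 'tool_pos': array([0.2299524 , 0.63428339, 0.4034636 ]), 'tcp_rot': array([-0.54347491, -3.09381183,  0.00314805]), 'wrist_force': array([ 0.7791501 ,  0.11579682, -0.41487426]), 'torque': array([0.03747028, 0.04502407, 0.05413639]), 'grip_force': 0.0, 'width': 1.0043852958127677}
```

```bash
sed -i 's/np.array(c\["rotation"\]).T/cv2.Rodrigues(np.array(c["rotation"],float))[0].T/' h.py
```

```text
(no output)
```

View pics/scene0.png

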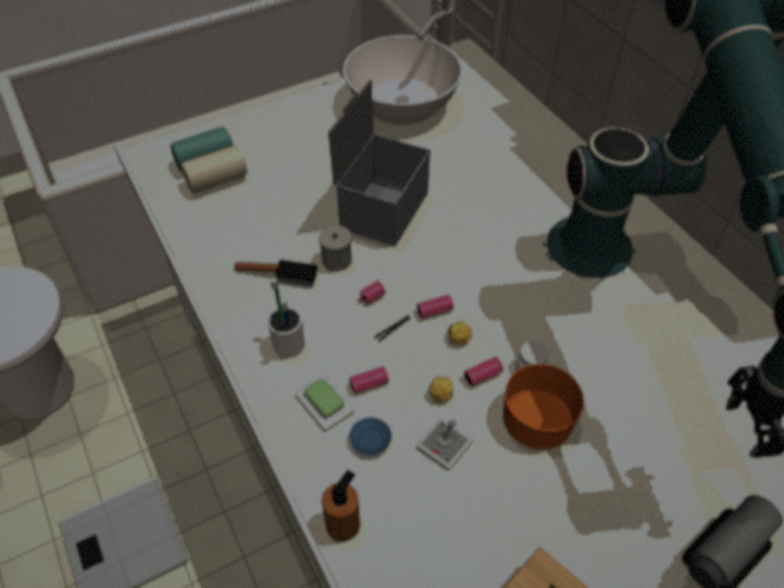

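View pics/top0.png

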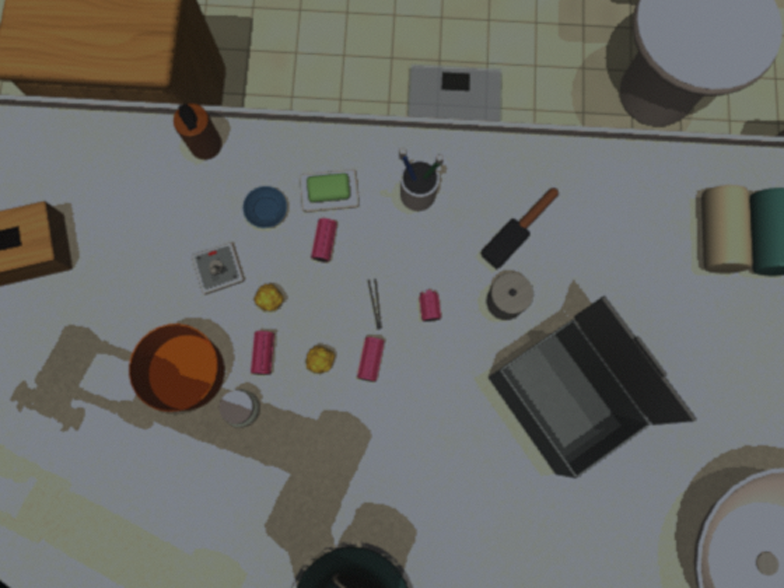

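```bash
cat > seg.py <<'E'
from h import *
def seg(c,show=True):
    P=cloud(c); hsv=cv2.cvtColor(c["color"],cv2.COLOR_RGB2HSV); H,S,V=cv2.split(hsv)
    out=[]
    for n,m in(("pink",((H>160)|(H<3))&(S>130)&(V>50)),("yel",(H>18)&(H<35)&(S>110)&(V>50)),("blue",(H>95)&(H<120)&(S>120)),("green",(H>35)&(H<75)&(S>100)),("orange",(H>4)&(H<16)&(S>150))):
        k,l,st,ce=cv2.connectedComponentsWithStats(m.astype(np.uint8))
        for i in range(1,k):
            if st[i,4]<60: continue
            q=P[l==i]; q=q[np.isfinite(q).all(1)]
            if q[:,2].max()>.3 or abs(q[:,1]).max()>.8 or q[:,0].min()<.2 : continue
            (x,y),(w,h),a=cv2.minAreaRect((q[:,:2]*1000).astype(np.float32))
            if w<h: a+=90; w,h=h,w
            out.append((n,x,y,w,h,(a+90)%180-90,1000*np.percentile(q[:,2],95),ce[i]))
            print(n,"xy %.0f %.0f LW %.0f %.0f ang %.0f z95 %.0f px %.0f %.0f"%(x,y,w,h,out[-1][5],out[-1][6],*ce[i]))
    return P,out
E
python3 - <<'E'
from seg import *
c=dict(np.load("top0.npz")); P,_=seg(c)
f=lambda u,v:np.round(P[int(v/1.4),int(u/1.4)]*1000)
for n,u,v in (("binA",490,378),("binB",572,474),("binC",648,424),("hinge far",575,326),("lidtop",605,300),("lidtop2",692,418),("tog",218,267),("tog",214,267),("plate corners",198,252),("",236,247),("",242,283),("",206,290),("can",512,292),("jar",240,408)): print(n,f(u,v))
z=P[...,2]
# bin rim
m=(z>.140)&(z<.158)&(P[...,1]<-.05)&(P[...,0]>.25)&(P[...,0]<.9)
print(cv2.boxPoints(cv2.minAreaRect((P[m][:,:2]*1000).astype(np.float32))), cv2.minAreaRect((P[m][:,:2]*1000).astype(np.float32)),m.sum())
m=(z>.04)&(z<.08)&(np.hypot(P[...,0]-f(218,267)[0]/1e3,P[...,1]-f(218,267)[1]/1e3)<.05)
print("togpts",P[m][:,:].mean(0),m.sum())
m=(z>.083)&(z<.097)&(P[...,1]>.15)&(P[...,0]>.3)&(P[...,0]<.6)
print("tubrim",cv2.minEnclosingCircle((P[m][:,:2]*1000).astype(np.float32)))
c2=dict(np.load("scene0.npz")); print("scene"); P2,_=seg(c2)
E
```

```text
orange xy 1259 570 LW 78 45 ang -86 z95 -204 px 112 22
binA [ 427. -239.   16.]
binB [ 263. -362.  143.]
binC [ 354. -488.  151.]
hinge far [ 517. -366.  143.]
lidtop [ 528. -370.  313.]
lidtop2 [ 358. -497.  313.]
tog [612. 299.  35.]
tog [614. 310.  23.]
plate corners [646. 349.   2.]
 [663. 276.  -1.]
 [588. 257.   2.]
 [567. 320.  17.]
can [ 581. -261.   98.]
jar [344. 223.  60.]
[[ 253.95201   -367.9434   ]
 [ 353.07507   -498.09723  ]
 [ 843.8247    -124.3504   ]
 [ 744.70166      5.8034363]] ((548.8883666992188, -246.1468963623047), (616.8646240234375, 163.60137939453125), 37.292301177978516) 871
togpts [0.5959106  0.29536828 0.06733752] 31
tubrim ((482.161376953125, 482.2752685546875), 237.46080017089844)
scene
pink xy 455 -5 LW 76 36 ang -12 z95 42 px 311 219
pink xy 455 202 LW 77 33 ang 1 z95 41 px 345 265
pink xy 682 95 LW 70 17 ang -6 z95 42 px 262 268
pink xy 686 113 LW 74 16 ang -6 z95 38 px 264 273
yel xy 448 93 LW 47 44 ang -1 z95 52 px 328 238
yel xy 562 199 LW 46 45 ang 57 z95 51 px 315 278
```

```bash
sed -i 's/q=P\[l==i\];.*/q=P[(l==i)\&(c["depth"]>0)]; q=q[abs(q[:,2]-np.median(q[:,2]))<.15]\n            if len(q)<40: continue/' seg.py
python3 - <<'E'
from seg import *
c=dict(np.load("top0.npz")); P,_=seg(c); z=P[...,2]; X,Y=P[...,0],P[...,1]
m=(z>.140)&(z<.160)&(Y<-.2)&(Y>-.6)&(X>.2)&(X<.56)&(np.hypot(X-.58,Y+.26)>.06)
r=cv2.minAreaRect((P[m][:,:2]*1000).astype(np.float32)); print(r,cv2.boxPoints(r))
m=(z>.16)&(z<.33)&(Y<-.2)&(Y>-.6)&(X>.2)&(X<.7)
q=P[m]; A=np.c_[q,np.ones(len(q))]; 
r=cv2.minAreaRect((q[:,:2]*1000).astype(np.float32)); print("lid",r,len(q)); 
s=np.linalg.svd(q-q.mean(0),full_matrices=0); print("lid normal",s[2][2],q.mean(0),q.max(0))
m=(z>.06)&(z<.1)&(Y>.2)&(Y<.45)&(X>.25)&(X<.52)&(np.hypot(X-.344,Y-.223)>.04)
print("tub",cv2.minEnclosingCircle((P[m][:,:2]*1000).astype(np.float32)))
m=(z>.01)&(z<.022)&(np.hypot(X-.613,Y-.305)<.065)
print("plate",cv2.minAreaRect((P[m][:,:2]*1000).astype(np.float32)))
m=(z>.035)&(z<.08)&(np.hypot(X-.61,Y-.3)<.04); print("tog",P[m].mean(0),m.sum(),P[m&(z>.055)].mean(0))
c2=dict(np.load("scene0.npz"));P=cloud(c2);X,Y,z=P[...,0],P[...,1],P[...,2]
m=(z>.01)&(z<.022)&(np.hypot(X-.613,Y-.305)<.065)
print("plate",cv2.minAreaRect((P[m][:,:2]*1000).astype(np.float32)))
m=(z>.035)&(z<.08)&(np.hypot(X-.61,Y-.3)<.04); print("tog",P[m].mean(0),m.sum(),P[m&(z>.055)].mean(0))
E
```

```text
pink xy 679 99 LW 78 34 ang -7 z95 41 px 231 170
pink xy 560 -116 LW 52 32 ang 10 z95 42 px 307 218
pink xy 450 199 LW 78 35 ang -1 z95 41 px 187 251
pink xy 451 -8 LW 77 33 ang -9 z95 41 px 264 256
yel xy 555 195 LW 47 47 ang 48 z95 52 px 192 212
yel xy 443 87 LW 50 47 ang -16 z95 51 px 228 256
green xy 786 97 LW 76 47 ang -81 z95 41 px 234 133
orange xy 1259 570 LW 78 45 ang -86 z95 -204 px 112 22
orange xy 871 355 LW 70 61 ang 41 z95 126 px 137 87
orange xy 408 342 LW 157 156 ang 32 z95 88 px 125 262
((391.92822265625, -365.6851806640625), (222.27169799804688, 163.60137939453125), 37.29230499267578) [[ 253.95203 -367.94342]
 [ 353.07507 -498.0973 ]
 [ 529.9044  -363.42694]
 [ 430.78137 -233.27307]]
lid ((442.8943176269531, -432.68865966796875), (225.38465881347656, 13.187637329101562), 37.33341979980469) 2854
lid normal [-0.60408833  0.79641322  0.02834202] [ 0.44026425 -0.43167605  0.25257817] [ 0.53304807 -0.36240609  0.32973442]
tub ((408.6788024902344, 343.30682373046875), 80.28919219970703)
plate ((613.4137573242188, 303.6425476074219), (85.31838989257812, 84.66661834716797), 22.234256744384766)
tog [0.5959106  0.29536828 0.06733752] 31 [0.59458842 0.29505709 0.06967394]
plate ((617.4649047851562, 302.5425109863281), (88.37156677246094, 92.91490936279297), 22.489910125732422)
tog [0.60341365 0.30147373 0.05814129] 54 [0.60018396 0.30017688 0.06720128]
```

Emit:
drive_tool --claw '[0, 0, 0, 0, 0, 0, 0, 0]' --pt "0.4 -0.43 0" --pt "0.4 -0.43 0" --pt "0.4 -0.43 0" --pt "0.4 -0.43 0" --pt "0.4 -0.43 0" --pt "0.4 -0.43 0" --pt "0.4 -0.43 0" --pt "0.4 -0.43 0" --yaw '[0.235, 0.235, 0.235, 0.235, 0.235, 0.235, 0.235, 0.235]' --newtons 40

```text
time: 0.77
tool_pos: [0.4332, 0.4155, 0.4042]
tcp_rot: [-0.604, 3.082, -0.005]
wrist_force: [0.1, -0.2, -0.5]
width: -0.001
grip_force: 0.0
```

Emit:
drive_tool --claw '[0, 0, 0, 0, 0, 0, 0, 0]' --pt "0.256 -0.28 0" --pt "0.256 -0.28 0" --pt "0.256 -0.28 0" --pt "0.256 -0.28 0" --pt "0.256 -0.28 0" --pt "0.256 -0.28 -0.2" --pt "0.256 -0.28 -0.2" --pt "0.256 -0.28 -0.2" --yaw '[0, 0, 0, 0, 0, 0, 0, 0]'

```text
time: 1.43
tool_pos: [0.5563, 0.2781, 0.2987]
tcp_rot: [0.605, -3.075, 0.002]
wrist_force: [-1.2, -0.8, -0.7]
width: -0.003
grip_force: 0.0
```

Emit:
drive_tool --claw '[0, 0, 0, 0, 0, 0, 0]' --pt "0 0 -0.08" --pt "0 0 -0.174" --pt "0 0 -0.174" --pt "0 0 -0.174" --pt "0.03 0.012 -0.174" --pt "0.05 0.02 -0.174" --pt "0.05 0.02 -0.174" --yaw '[0, 0, 0, 0, 0, 0, 0]'

```text
time: 2.02
tool_pos: [0.586, 0.2911, 0.2214]
tcp_rot: [-0.608, 3.075, 0.002]
wrist_force: [0.2, 0.1, 0.7]
width: -0.0
grip_force: 0.0
```

Emit:
drive_tool --claw '[0, 0, 0, 0, 0, 0, 0]' --pt "0.015 0.006 0" --pt "0.03 0.012 0" --pt "0.045 0.018 0" --pt "0.055 0.022 0" --pt "0.062 0.025 0" --pt "0.067 0.028 0" --pt "0.067 0.028 0" --yaw '[0, 0, 0, 0, 0, 0, 0]'

```text
time: 2.6
tool_pos: [0.6155, 0.303, 0.2173]
tcp_rot: [0.608, -3.076, 0.003]
wrist_force: [-8.1, -3.4, 6.7]
width: -0.0
grip_force: 5.0
```

Emit:
drive_tool --claw '[0, 0, 0, 0, 0, 0]' --pt "-0.06 -0.025 0" --pt "-0.1 -0.04 0.05" --pt "-0.1 -0.04 0.13" --pt "-0.1 -0.04 0.2" --pt "-0.3 -0.04 0.28" --pt "-0.3 -0.04 0.28" --yaw '[0, 0, 0, 0, 0, 0]'

```text
time: 3.1
tool_pos: [0.4907, 0.2839, 0.3519]
tcp_rot: [-0.605, 3.076, 0.003]
wrist_force: [-0.5, 0.6, 0.7]
width: 0.001
grip_force: 0.0
```

```bash
python3 - <<'E'
from seg import *
c=cam("top"); P,_=seg(c); save(c,"top1"); z=P[...,2]; X,Y=P[...,0],P[...,1]
m=(z>.035)&(z<.08)&(np.hypot(X-.614,Y-.303)<.05); print("tog",P[m].mean(0),m.sum(),P[m&(z>.055)].mean(0))
c=cam("scene"); print("scene");P,_=seg(c);X,Y,z=P[...,0],P[...,1],P[...,2]
m=(z>.035)&(z<.08)&(np.hypot(X-.614,Y-.303)<.05); print("tog",P[m].mean(0),m.sum(),P[m&(z>.055)].mean(0))
s=bot.read_state(); print(s["tool_pos"],s["q"],s["time"])
E
```

```text
pink xy 679 99 LW 77 34 ang -7 z95 41 px 231 170
pink xy 559 -116 LW 49 32 ang 10 z95 41 px 307 218
pink xy 450 198 LW 77 34 ang 1 z95 41 px 187 252
pink xy 450 -8 LW 77 33 ang -9 z95 41 px 264 256
yel xy 556 195 LW 48 45 ang 50 z95 52 px 192 212
yel xy 443 87 LW 49 49 ang -24 z95 52 px 228 256
green xy 785 97 LW 75 49 ang -79 z95 41 px 234 133
orange xy 871 355 LW 68 61 ang 51 z95 126 px 137 87
orange xy 456 389 LW 82 39 ang -25 z95 91 px 111 242
orange xy 441 290 LW 101 31 ang 30 z95 92 px 150 252
tog [0.62884487 0.30890533 0.05827304] 55 [0.63240831 0.31012197 0.06722129]
scene
pink xy 564 -109 LW 51 31 ang 12 z95 42 px 266 209
pink xy 455 5 LW 78 17 ang -9 z95 37 px 311 220
pink xy 455 236 LW 98 78 ang -90 z95 40 px 345 265
pink xy 684 96 LW 72 19 ang -6 z95 42 px 262 268
pink xy 687 111 LW 75 19 ang -7 z95 39 px 264 273
yel xy 449 93 LW 49 46 ang 79 z95 53 px 328 238
yel xy 552 194 LW 69 47 ang 40 z95 51 px 315 278
orange xy 773 -314 LW 97 17 ang -39 z95 40 px 183 191
orange xy 409 345 LW 163 152 ang 36 z95 87 px 387 290
orange xy 878 365 LW 61 61 ang -39 z95 127 px 243 367
tog [0.6350572  0.31496229 0.06359086] 33 [0.63712039 0.31542163 0.06767337]
[0.48632067 0.28385803 0.35171202] [ 4.83833664e-01  9.22145345e-02  1.90529437e+00  9.55911207e-04
  1.14094693e+00 -1.47933004e+00] 3.2
```

View pics/top1.png

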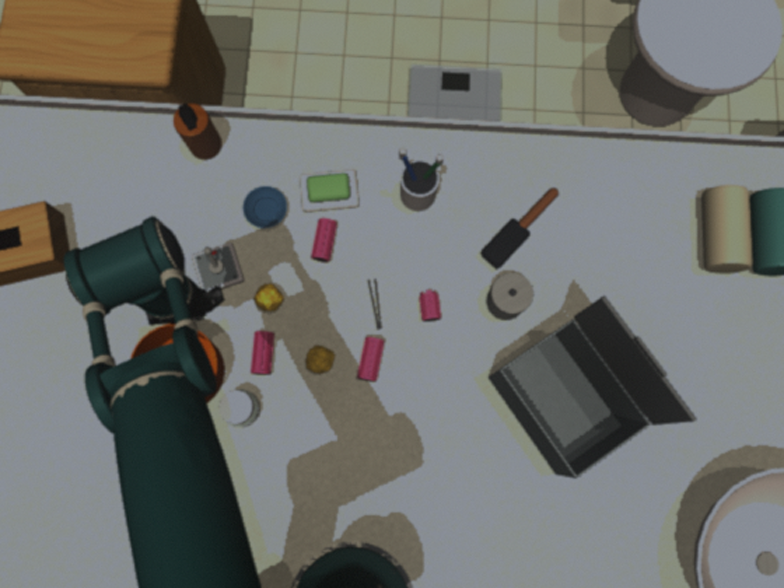

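Emit:
drive_tool --claw '[62, 62, 62, 62, 62, 62]' --pt "-0.068 -0.168 -0.1" --pt "-0.068 -0.168 -0.1" --pt "-0.068 -0.168 -0.1" --pt "-0.068 -0.168 -0.1" --pt "-0.068 -0.168 -0.1" --pt "-0.068 -0.168 -0.1" --yaw '[-0.124, -0.124, -0.124, -0.124, -0.124, -0.124]'

```text
time: 3.7
tool_pos: [0.4564, 0.2, 0.2993]
tcp_rot: [-0.004, 3.139, 0.002]
wrist_force: [-0.9, 0.2, -0.2]
width: 0.724
grip_force: 0.0
```

Emit:
drive_tool --claw '[62]' --pt "0 0 0" --yaw '[0]'

```text
time: 3.78
tool_pos: [0.4566, 0.2005, 0.2998]
tcp_rot: [-0.004, 3.139, 0.002]
wrist_force: [-1.6, 0.2, -0.1]
width: 0.727
grip_force: 0.0
```

Emit:
drive_tool --claw '[62, 62, 62, 62, 62, 25, 25, 25]' --pt "-0.006 0 -0.08" --pt "-0.006 0 -0.16" --pt "-0.006 0 -0.22" --pt "-0.006 0 -0.25" --pt "-0.006 0 -0.25" --pt "-0.006 0 -0.25" --pt "-0.006 0 -0.25" --pt "-0.006 0 -0.25" --yaw '[0, 0, 0, 0, 0, 0, 0, 0]' --newtons 40

```text
time: 4.45
tool_pos: [0.4539, 0.2005, 0.1758]
tcp_rot: [-0.003, 3.137, 0.003]
wrist_force: [-0.3, 0.2, -0.2]
width: 0.437
grip_force: 40.0
```

Emit:
drive_tool --claw '[25, 25, 25, 25, 25, 25]' --pt "0 0 0" --pt "0 0 0.06" --pt "0 0 0.14" --pt "0 0 0.22" --pt "0 0 0.3" --pt "0 0 0.3" --yaw '[0, 0, 0, 0, 0, 0]'

```text
time: 4.95
tool_pos: [0.4556, 0.2009, 0.3342]
tcp_rot: [-0.002, 3.124, 0.01]
wrist_force: [1.5, 1.2, 1.2]
width: 0.436
grip_force: 40.5
```

Emit:
drive_tool --claw '[25, 25, 25, 25, 25, 25, 25, 25]' --pt "-0.09 0.325 0" --pt "-0.09 0.325 0" --pt "-0.09 0.325 0" --pt "-0.09 0.325 0" --pt "-0.09 0.325 0" --pt "-0.09 0.325 -0.08" --pt "-0.09 0.325 -0.16" --pt "-0.09 0.325 -0.2" --yaw '[0, 0, 0, 0, 0, 0, 0, 0]'

```text
time: 5.62
tool_pos: [0.4058, 0.3613, 0.2207]
tcp_rot: [0.004, -3.139, 0.003]
wrist_force: [-0.7, -0.5, -1.5]
width: 0.436
grip_force: 40.6
```

Emit:
drive_tool --claw '[25, 54, 54, 54, 54, 54, 54, 54]' --pt "0 0 0" --pt "0 0 0" --pt "0 0 0" --pt "0 0 0.05" --pt "0 0 0.13" --pt "0 0 0.2" --pt "0 0 0.24" --pt "0 0 0.24" --yaw '[0, 0, 0, 0, 0, 0, 0, 0]'

```text
time: 6.28
tool_pos: [0.4098, 0.3639, 0.3539]
tcp_rot: [-0.001, 3.128, 0.017]
wrist_force: [-0.2, 1.3, 1.0]
width: 0.628
grip_force: 0.0
```

Emit:
drive_tool --claw '[62, 62, 62, 62, 62, 62]' --pt "0.276 -0.268 0" --pt "0.276 -0.268 0" --pt "0.276 -0.268 0" --pt "0.276 -0.268 0" --pt "0.276 -0.268 0" --pt "0.276 -0.268 0" --yaw '[-0.039, -0.039, -0.039, -0.039, -0.039, -0.039]'

```text
time: 6.78
tool_pos: [0.5489, 0.2246, 0.346]
tcp_rot: [0.198, 3.129, 0.001]
wrist_force: [0.7, 0.1, 0.3]
width: 0.733
grip_force: 0.0
```

Emit:
drive_tool --claw '[62, 62, 62, 62, 62, 62]' --pt "0.27 -0.26 -0.08" --pt "0.27 -0.26 -0.08" --pt "0.27 -0.26 -0.08" --pt "0.27 -0.26 -0.08" --pt "0.27 -0.26 -0.08" --pt "0.27 -0.26 -0.08" --yaw '[0, 0, 0, 0, 0, 0]'

```text
time: 7.28
tool_pos: [0.6828, 0.0946, 0.3037]
tcp_rot: [0.197, 3.133, -0.001]
wrist_force: [-0.4, 0.3, 0.6]
width: 0.727
grip_force: 0.0
```

Emit:
drive_tool --claw '[62, 62, 62, 62, 62, 25, 25, 25]' --pt "0 0.006 -0.08" --pt "0 0.006 -0.16" --pt "0 0.006 -0.22" --pt "0 0.006 -0.256" --pt "0 0.006 -0.256" --pt "0 0.006 -0.256" --pt "0 0.006 -0.256" --pt "0 0.006 -0.256" --yaw '[0, 0, 0, 0, 0, 0, 0, 0]'

```text
time: 7.95
tool_pos: [0.6816, 0.1017, 0.179]
tcp_rot: [0.19, 3.131, 0.002]
wrist_force: [0.3, -0.2, 0.4]
width: 0.437
grip_force: 43.3
```

Emit:
drive_tool --claw '[25, 25, 25, 25, 25, 25, 25]' --pt "0 0 0" --pt "0 0 0.06" --pt "0 0 0.14" --pt "0 0 0.22" --pt "0 0 0.3" --pt "0 0 0.32" --pt "0 0 0.32" --yaw '[0, 0, 0, 0, 0, 0, 0]'

```text
time: 8.53
tool_pos: [0.6822, 0.1013, 0.3438]
tcp_rot: [0.19, 3.123, 0.004]
wrist_force: [0.2, -0.4, -0.2]
width: 0.438
grip_force: 43.3
```

Emit:
drive_tool --claw '[25, 25, 25, 25, 25, 25]' --pt "-0.273 0.22 0" --pt "-0.273 0.22 0" --pt "-0.273 0.22 0" --pt "-0.273 0.22 0" --pt "-0.273 0.22 0" --pt "-0.273 0.22 0" --yaw '[0.039, 0.039, 0.039, 0.039, 0.039, 0.039]'

```text
time: 9.03
tool_pos: [0.5407, 0.2126, 0.334]
tcp_rot: [0.007, -3.138, 0.001]
wrist_force: [1.3, 0.2, -0.6]
width: 0.434
grip_force: 43.3
```

Emit:
drive_tool --claw '[25, 25, 25, 25, 25, 25, 25, 25]' --pt "-0.273 0.22 0" --pt "-0.273 0.22 0" --pt "-0.273 0.22 0" --pt "-0.273 0.22 0" --pt "-0.273 0.22 0" --pt "-0.273 0.22 -0.08" --pt "-0.273 0.22 -0.16" --pt "-0.273 0.22 -0.2" --yaw '[0, 0, 0, 0, 0, 0, 0, 0]'

```text
time: 9.7
tool_pos: [0.4065, 0.3198, 0.2315]
tcp_rot: [0.002, -3.138, 0.005]
wrist_force: [-0.5, -0.6, -0.9]
width: 0.436
grip_force: 43.3
```

```bash
python3 - <<'E'
from seg import *
c=cam("scene"); seg(c); save(c,"s2",(120,380,200,480),2.5); print(bot.read_state()["tool_pos"])
E
```

```text
pink xy 564 -111 LW 52 30 ang 13 z95 42 px 266 209
pink xy 456 -2 LW 74 32 ang -3 z95 42 px 311 219
pink xy 420 304 LW 88 45 ang 51 z95 94 px 378 280
pink xy 395 347 LW 105 67 ang 0 z95 48 px 388 293
yel xy 441 79 LW 77 47 ang 67 z95 53 px 328 238
yel xy 562 201 LW 49 45 ang 60 z95 54 px 315 278
orange xy 775 -318 LW 101 17 ang -38 z95 40 px 182 190
orange xy 413 350 LW 155 151 ang -34 z95 90 px 387 296
orange xy 878 365 LW 59 58 ang 67 z95 132 px 244 367
[0.40517843 0.31854418 0.22821784]
```

View pics/s2.png

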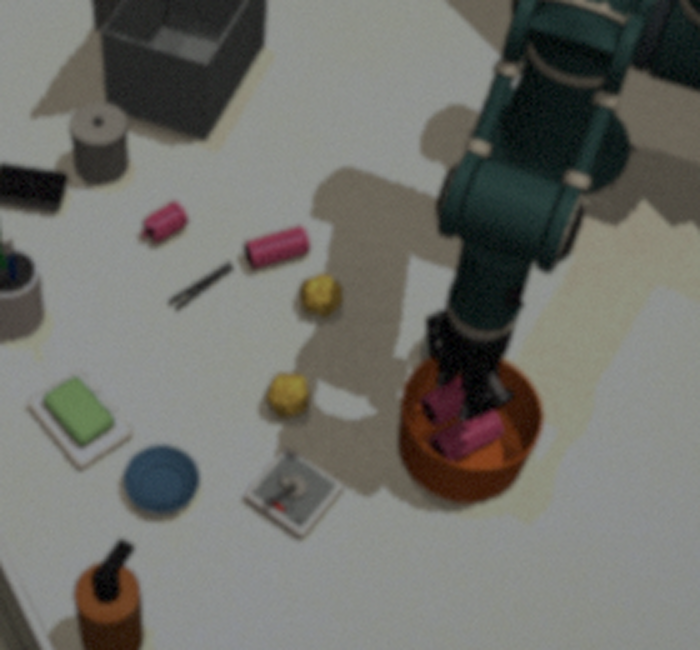

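Emit:
drive_tool --claw '[54, 54, 54, 54, 54, 54, 54]' --pt "0 0 0" --pt "0 0 0" --pt "0 0 0.05" --pt "0 0 0.13" --pt "0 0 0.2" --pt "0 0 0.24" --pt "0 0 0.24" --yaw '[0, 0, 0, 0, 0, 0, 0]'

```text
time: 10.33
tool_pos: [0.4103, 0.3226, 0.3654]
tcp_rot: [-0.001, 3.128, 0.015]
wrist_force: [0.8, -0.4, 0.9]
width: 0.63
grip_force: 0.0
```

Emit:
drive_tool --claw '[62, 62, 62, 62, 62, 62]' --pt "0.04 -0.32 0" --pt "0.04 -0.32 0" --pt "0.04 -0.32 0" --pt "0.04 -0.32 0" --pt "0.04 -0.32 0" --pt "0.04 -0.32 0" --yaw '[-0.05, -0.05, -0.05, -0.05, -0.05, -0.05]'

```text
time: 10.83
tool_pos: [0.428, 0.1593, 0.3572]
tcp_rot: [0.252, 3.128, 0.002]
wrist_force: [-0.2, 0.6, -0.1]
width: 0.729
grip_force: 0.0
```

Emit:
drive_tool --claw '[62, 62, 62, 62, 62, 62, 62]' --pt "0.05 -0.332 -0.08" --pt "0.05 -0.332 -0.08" --pt "0.05 -0.332 -0.08" --pt "0.05 -0.332 -0.08" --pt "0.05 -0.332 -0.08" --pt "0.05 -0.332 -0.08" --pt "0.05 -0.332 -0.08" --yaw '[0, 0, 0, 0, 0, 0, 0]'

```text
time: 11.42
tool_pos: [0.4527, -0.0042, 0.3162]
tcp_rot: [0.246, 3.131, 0.002]
wrist_force: [-0.3, 0.4, 0.4]
width: 0.725
grip_force: 0.0
```

```bash
python3 - <<'E'
from seg import *
c=cam("scene"); seg(c);print(bot.read_state()["tool_pos"])
E
```

```text
pink xy 562 -110 LW 51 32 ang 4 z95 40 px 266 208
pink xy 454 -3 LW 77 34 ang -9 z95 42 px 310 219
pink xy 397 319 LW 107 95 ang 2 z95 44 px 383 289
yel xy 448 93 LW 47 44 ang 61 z95 52 px 328 238
yel xy 561 199 LW 48 45 ang 52 z95 51 px 315 278
orange xy 769 -313 LW 102 16 ang -44 z95 39 px 183 190
orange xy 409 345 LW 164 151 ang 43 z95 88 px 388 290
orange xy 878 364 LW 64 58 ang 64 z95 130 px 244 367
[ 0.45268161 -0.0036683   0.31631192]
```

Down to z≈0.176 and grip.

Emit:
drive_tool --claw '[62, 62, 62, 62, 62, 25, 25, 25]' --pt "0 -0.004 -0.08" --pt "0 -0.004 -0.16" --pt "0 -0.004 -0.24" --pt "0 -0.004 -0.28" --pt "0 -0.004 -0.28" --pt "0 -0.004 -0.28" --pt "0 -0.004 -0.28" --pt "0 -0.004 -0.28" --yaw '[0, 0, 0, 0, 0, 0, 0, 0]'

```text
time: 12.13
tool_pos: [0.454, -0.0063, 0.1781]
tcp_rot: [0.243, 3.127, 0.0]
wrist_force: [0.7, 0.0, 0.0]
width: 0.434
grip_force: 41.8
```

Emit:
drive_tool --claw '[25, 25, 25, 25, 25, 25, 25]' --pt "0 0 0" --pt "0 0 0.06" --pt "0 0 0.14" --pt "0 0 0.22" --pt "0 0 0.3" --pt "0 0 0.32" --pt "0 0 0.32" --yaw '[0, 0, 0, 0, 0, 0, 0]'

```text
time: 12.72
tool_pos: [0.4543, -0.0071, 0.3418]
tcp_rot: [0.244, 3.12, 0.0]
wrist_force: [0.2, 0.1, -0.5]
width: 0.433
grip_force: 41.8
```

Emit:
drive_tool --claw '[25, 25, 25, 25, 25, 25]' --pt "-0.044 0.32 0" --pt "-0.044 0.32 0" --pt "-0.044 0.32 0" --pt "-0.044 0.32 0" --pt "-0.044 0.32 0" --pt "-0.044 0.32 0" --yaw '[0.05, 0.05, 0.05, 0.05, 0.05, 0.05]'

```text
time: 13.22
tool_pos: [0.4291, 0.1545, 0.3342]
tcp_rot: [0.008, -3.139, 0.001]
wrist_force: [0.9, 0.2, -0.9]
width: 0.437
grip_force: 41.8
```

```bash
python3 - <<'E'
from seg import *
c=cam("scene"); save(c,"s3",(120,380,200,480),2.5); s=bot.read_state(); print(s["tool_pos"],s["width"],s["grip_force"])
E
```

```text
[0.42937442 0.15343637 0.33424453] 0.4390060263732056 41.83739371947013
```

View pics/s3.png

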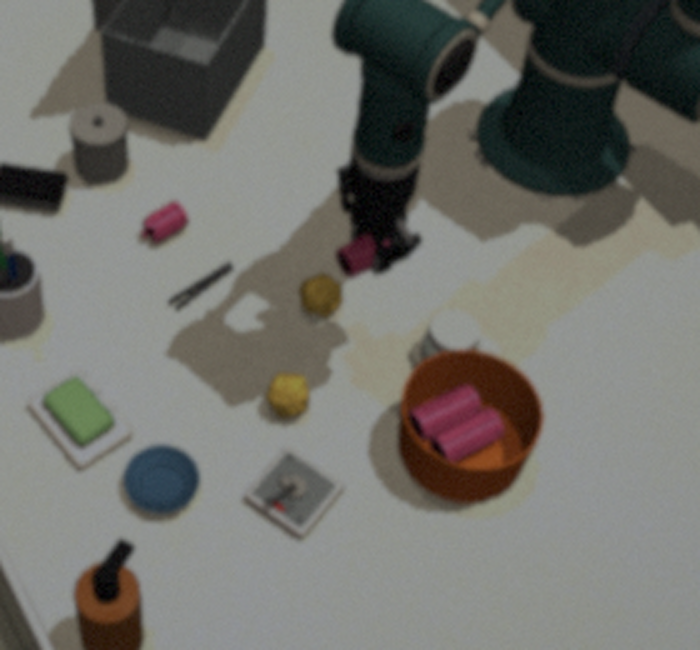

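Emit:
drive_tool --claw '[25, 25, 25, 25, 25, 25, 25, 25]' --pt "-0.046 0.376 0" --pt "-0.046 0.376 0" --pt "-0.046 0.376 0" --pt "-0.046 0.376 0" --pt "-0.046 0.376 0" --pt "-0.046 0.376 -0.07" --pt "-0.046 0.376 -0.14" --pt "-0.046 0.376 -0.19" --yaw '[0, 0, 0, 0, 0, 0, 0, 0]'

```text
time: 13.93
tool_pos: [0.4071, 0.3395, 0.2377]
tcp_rot: [-0.0, -3.14, 0.003]
wrist_force: [-0.1, -1.0, -0.7]
width: 0.438
grip_force: 41.9
```

Emit:
drive_tool --claw '[25, 25, 54, 54, 54, 54, 54, 54]' --pt "0 0 0" --pt "0 0 0" --pt "0 0 0" --pt "0 0 0" --pt "0 0 0.07" --pt "0 0 0.15" --pt "0 0 0.22" --pt "0 0 0.22" --yaw '[0, 0, 0, 0, 0, 0, 0, 0]'

```text
time: 14.6
tool_pos: [0.4102, 0.343, 0.362]
tcp_rot: [-0.001, 3.126, 0.018]
wrist_force: [0.9, 0.9, 1.0]
width: 0.636
grip_force: 0.0
```

Emit:
drive_tool --claw '[75, 75, 75, 75, 75, 75, 75]' --pt "0.294 -0.29 0" --pt "0.294 -0.29 0" --pt "0.294 -0.29 0" --pt "0.294 -0.29 0" --pt "0.294 -0.29 0" --pt "0.294 -0.29 0" --pt "0.294 -0.29 0" --yaw '[0, 0, 0, 0, 0, 0, 0]'

```text
time: 15.18
tool_pos: [0.556, 0.1943, 0.3528]
tcp_rot: [0.005, 3.138, 0.002]
wrist_force: [-1.4, 0.5, -0.7]
width: 0.877
grip_force: 0.0
```

```bash
python3 - <<'E'
from seg import *
c=cam("top"); seg(c); save(c,"t3",(110,320,80,360),2.8); s=bot.read_state(); print(s["tool_pos"],s["width"],s["tcp_rot"])
E
```

```text
pink xy 558 -116 LW 49 31 ang 9 z95 40 px 307 218
yel xy 558 184 LW 51 31 ang 8 z95 51 px 194 212
yel xy 443 87 LW 49 48 ang -18 z95 52 px 228 256
blue xy 748 210 LW 75 49 ang 14 z95 17 px 191 146
green xy 786 97 LW 76 47 ang -81 z95 42 px 234 133
orange xy 871 355 LW 69 62 ang 40 z95 126 px 137 87
orange xy 394 395 LW 142 49 ang 17 z95 89 px 110 267
[0.5549354  0.19532569 0.35230244] 0.8758945054124336 [2.48375623e-03 3.13926811e+00 1.94321227e-03]
```

View pics/t3.png

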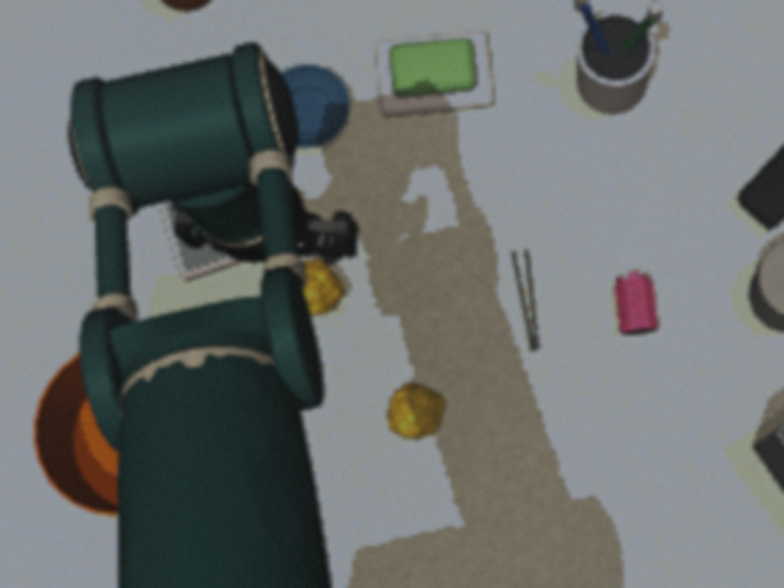

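Emit:
drive_tool --claw '[78, 78, 78, 78, 78, 78, 78]' --pt "0.006 0.004 -0.08" --pt "0.006 0.004 -0.16" --pt "0.006 0.004 -0.24" --pt "0.006 0.004 -0.3" --pt "0.006 0.004 -0.344" --pt "0.006 0.004 -0.344" --pt "0.006 0.004 -0.344" --yaw '[0, 0, 0, 0, 0, 0, 0]'

```text
time: 15.82
tool_pos: [0.5558, 0.1991, 0.1781]
tcp_rot: [0.004, -3.139, 0.001]
wrist_force: [0.6, -0.2, -0.1]
width: 0.912
grip_force: 0.0
```

Emit:
drive_tool --claw '[36, 36, 36, 36, 36, 36]' --pt "0 0 0" --pt "0 0 0" --pt "0 0 0" --pt "0 0 0" --pt "0 0 0.03" --pt "0 0 0.08" --yaw '[0, 0, 0, 0, 0, 0]'

```text
time: 16.32
tool_pos: [0.5559, 0.1977, 0.2177]
tcp_rot: [0.001, -3.138, 0.002]
wrist_force: [0.6, 0.2, -0.5]
width: 0.629
grip_force: 38.3
```

Emit:
drive_tool --claw '[36, 36, 36, 36, 36, 36, 36, 36]' --pt "0 0 0.08" --pt "0 0 0.16" --pt "0 -0.08 0.24" --pt "-0.1 -0.4 0.33" --pt "-0.1 -0.4 0.33" --pt "-0.1 -0.4 0.33" --pt "-0.1 -0.4 0.33" --pt "-0.1 -0.4 0.33" --yaw '[0, 0, 0, 0, 0, 0, 0, 0]'

```text
time: 16.98
tool_pos: [0.5062, -0.0051, 0.3869]
tcp_rot: [0.001, 3.137, -0.003]
wrist_force: [0.1, -0.9, -0.3]
width: 0.623
grip_force: 38.3
```

Emit:
drive_tool --claw '[36, 36, 36, 36, 36, 36, 36, 36]' --pt "-0.12 -0.5 0" --pt "-0.12 -0.5 0" --pt "-0.12 -0.5 0" --pt "-0.12 -0.5 0" --pt "-0.12 -0.5 0" --pt "-0.12 -0.5 0" --pt "-0.12 -0.5 0" --pt "-0.12 -0.5 0" --yaw '[0, 0, 0, 0, 0, 0, 0, 0]'

```text
time: 17.65
tool_pos: [0.4464, -0.2544, 0.3849]
tcp_rot: [0.006, 3.14, -0.002]
wrist_force: [-0.6, 0.2, 0.5]
width: 0.628
grip_force: 38.3
```

Emit:
drive_tool --claw '[36, 36, 36, 36, 36, 36, 60, 75]' --pt "-0.124 -0.2 0" --pt "-0.124 -0.2 0" --pt "-0.124 -0.2 0" --pt "-0.124 -0.2 -0.06" --pt "-0.124 -0.2 -0.1" --pt "-0.124 -0.2 -0.1" --pt "-0.124 -0.2 -0.1" --pt "-0.124 -0.2 -0.1" --yaw '[0, 0, 0, 0, 0, 0, 0, 0]'

```text
time: 18.32
tool_pos: [0.3862, -0.3512, 0.335]
tcp_rot: [-0.004, 3.14, -0.001]
wrist_force: [-0.4, -0.3, 0.9]
width: 0.825
grip_force: 0.0
```

Emit:
drive_tool --claw '[75, 75, 75, 75, 75, 75, 75]' --pt "0 0 0" --pt "0 0 0.05" --pt "0.1 0.4 0.1" --pt "0.1 0.4 0.1" --pt "0.1 0.4 0.1" --pt "0.1 0.4 0.1" --pt "0.1 0.4 0.1" --yaw '[0, 0, 0, 0, 0, 0, 0]'

```text
time: 18.9
tool_pos: [0.4357, -0.1498, 0.386]
tcp_rot: [-0.001, 3.138, -0.002]
wrist_force: [0.6, 0.1, -0.5]
width: 0.876
grip_force: 0.0
```

```bash
python3 - <<'E'
from seg import *
c=cam("top"); seg(c); save(c,"t4",(110,380,80,500),1.9); s=bot.read_state(); print(s["tool_pos"],s["width"],s["tcp_rot"])
E
```

```text
pink xy 568 -104 LW 40 16 ang -20 z95 40 px 303 214
pink xy 409 327 LW 92 86 ang 0 z95 77 px 137 265
yel xy 442 87 LW 49 48 ang -24 z95 52 px 228 256
yel xy 426 -358 LW 52 49 ang 36 z95 55 px 396 272
green xy 786 97 LW 76 48 ang -80 z95 41 px 234 133
orange xy 871 355 LW 71 61 ang 40 z95 126 px 137 87
orange xy 410 343 LW 157 154 ang -87 z95 90 px 122 259
[ 0.43720255 -0.14415343  0.38694501] 0.8788060251492872 [-0.0078101   3.13533654  0.00673487]
```

View pics/t4.png

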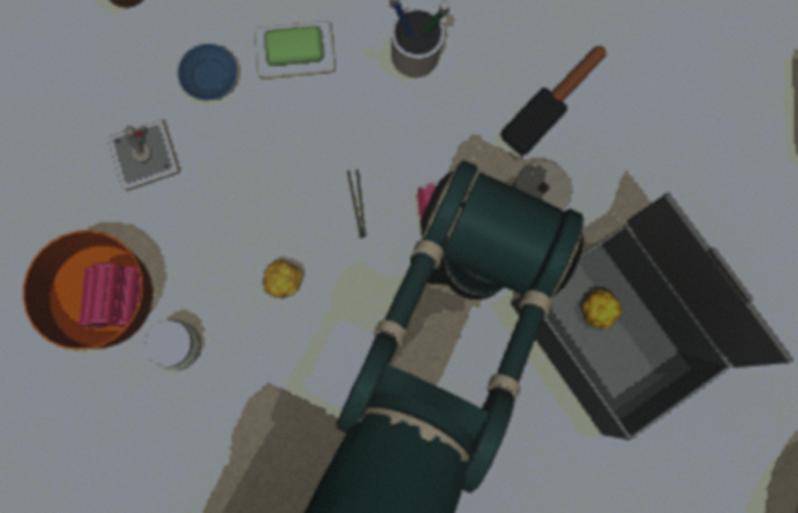

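Emit:
drive_tool --claw '[62, 62, 62, 62, 62, 62]' --pt "0.248 0.06 -0.1" --pt "0.248 0.06 -0.17" --pt "0.248 0.06 -0.17" --pt "0.248 0.06 -0.17" --pt "0.248 0.06 -0.17" --pt "0.248 0.06 -0.17" --yaw '[0.056, 0.056, 0.056, 0.056, 0.056, 0.056]'

```text
time: 19.45
tool_pos: [0.5601, -0.1211, 0.2981]
tcp_rot: [0.281, -3.127, -0.001]
wrist_force: [-0.5, 0.6, -0.3]
width: 0.724
grip_force: 0.0
```

```bash
python3 - <<'E'
from seg import *
c=cam("scene"); seg(c);s=bot.read_state(); print(s["tool_pos"],s["width"],s["tcp_rot"])
E
```

```text
pink xy 564 -111 LW 53 27 ang 9 z95 42 px 266 208
pink xy 395 320 LW 112 94 ang -0 z95 76 px 384 287
yel xy 436 85 LW 80 47 ang 32 z95 52 px 328 237
orange xy 772 -314 LW 98 18 ang -39 z95 38 px 183 190
orange xy 410 345 LW 162 151 ang 33 z95 89 px 388 291
orange xy 878 364 LW 63 58 ang 67 z95 129 px 243 367
[ 0.55964001 -0.12158779  0.29919478] 0.7267930562771884 [ 2.79602990e-01 -3.12895412e+00  3.01829493e-04]
```

Emit:
drive_tool --claw '[62, 62, 62, 62, 62, 25, 25, 25]' --pt "0 0.014 -0.08" --pt "0 0.014 -0.16" --pt "0 0.014 -0.22" --pt "0 0.014 -0.246" --pt "0 0.014 -0.246" --pt "0 0.014 -0.246" --pt "0 0.014 -0.246" --pt "0 0.014 -0.246" --yaw '[0, 0, 0, 0, 0, 0, 0, 0]'

```text
time: 20.17
tool_pos: [0.5609, -0.1156, 0.1789]
tcp_rot: [-0.276, 3.124, -0.003]
wrist_force: [0.1, -0.1, -0.4]
width: 0.44
grip_force: 40.0
```

Emit:
drive_tool --claw '[25, 25, 25, 25, 25, 25, 25, 25]' --pt "0 0 0" --pt "0 0 0.06" --pt "0 0 0.14" --pt "0 0 0.22" --pt "0 0 0.3" --pt "0 0 0.38" --pt "0 0 0.42" --pt "0 0 0.42" --yaw '[0, 0, 0, 0, 0, 0, 0, 0]'

```text
time: 20.83
tool_pos: [0.5612, -0.1154, 0.3946]
tcp_rot: [-0.276, 3.116, -0.007]
wrist_force: [-0.0, -0.0, -0.2]
width: 0.437
grip_force: 40.3
```

Emit:
drive_tool --claw '[25, 25, 25, 25, 25, 25, 25, 25]' --pt "-0.34 -0.48 0" --pt "-0.34 -0.48 0" --pt "-0.34 -0.48 0" --pt "-0.34 -0.48 0" --pt "-0.34 -0.48 0" --pt "-0.34 -0.48 0" --pt "-0.34 -0.48 0" --pt "-0.34 -0.48 0" --yaw '[0, 0, 0, 0, 0, 0, 0, 0]'

```text
time: 21.5
tool_pos: [0.3854, -0.3592, 0.3857]
tcp_rot: [0.269, -3.128, 0.005]
wrist_force: [0.1, 0.7, -0.8]
width: 0.431
grip_force: 40.4
```

Emit:
drive_tool --claw '[25, 25, 25, 25, 25, 54, 62, 62]' --pt "-0.05 -0.04 -0.04" --pt "-0.05 -0.04 -0.1" --pt "-0.05 -0.04 -0.1" --pt "-0.05 -0.04 -0.1" --pt "-0.05 -0.04 -0.1" --pt "-0.05 -0.04 -0.1" --pt "-0.05 -0.04 -0.1" --pt "-0.05 -0.04 -0.1" --yaw '[0, 0, 0, 0, 0, 0, 0, 0]'

```text
time: 22.17
tool_pos: [0.3727, -0.3678, 0.3371]
tcp_rot: [0.259, -3.122, 0.017]
wrist_force: [-0.2, -0.0, 0.8]
width: 0.729
grip_force: 0.0
```

Emit:
drive_tool --claw '[62, 62, 78, 78, 78, 78, 78, 78]' --pt "0 0 0.05" --pt "0.03 0.05 0.1" --pt "0.12 0.48 0.1" --pt "0.12 0.48 0.1" --pt "0.12 0.48 0.1" --pt "0.12 0.48 0.1" --pt "0.12 0.48 0.1" --pt "0.12 0.48 0.1" --yaw '[0, 0, -0.056, -0.056, -0.056, -0.056, -0.056, -0.056]'

```text
time: 22.83
tool_pos: [0.4323, -0.1235, 0.3865]
tcp_rot: [-0.012, -3.132, 0.009]
wrist_force: [-0.8, -0.2, 0.6]
width: 0.915
grip_force: 0.0
```

```bash
python3 - <<'E'
from seg import *
c=cam("top"); seg(c);s=bot.read_state(); print(s["tool_pos"],s["width"],s["tcp_rot"])
E
```

```text
pink xy 407 325 LW 94 82 ang -6 z95 77 px 137 265
pink xy 372 -330 LW 55 27 ang 31 z95 45 px 384 292
yel xy 443 87 LW 49 47 ang -22 z95 52 px 228 256
yel xy 427 -358 LW 50 50 ang 43 z95 55 px 396 272
green xy 786 97 LW 75 48 ang -81 z95 41 px 234 133
orange xy 871 355 LW 69 62 ang 48 z95 127 px 137 87
orange xy 408 342 LW 157 155 ang 78 z95 90 px 122 259
[ 0.43249716 -0.12329211  0.38642837] 0.9116309001955586 [-0.01066441 -3.13235792  0.0087996 ]
```

Emit:
drive_tool --claw '[78, 78, 78, 78, 78, 78, 78, 78]' --pt "0.025 0.424 0" --pt "0.025 0.424 0" --pt "0.025 0.424 0" --pt "0.025 0.424 0" --pt "0.025 0.424 -0.06" --pt "0.025 0.424 -0.15" --pt "0.025 0.424 -0.15" --pt "0.025 0.424 -0.15" --yaw '[0, 0, 0, 0, 0, 0, 0, 0]'

```text
time: 23.55
tool_pos: [0.4425, 0.0846, 0.3072]
tcp_rot: [-0.014, -3.123, 0.014]
wrist_force: [-0.3, 0.5, -0.5]
width: 0.917
grip_force: 0.0
```

```bash
python3 - <<'E'
from seg import *
c=cam("scene"); seg(c);s=bot.read_state(); print(s["tool_pos"],s["width"],s["tcp_rot"])
E
```

```text
pink xy 396 320 LW 111 93 ang -1 z95 76 px 384 287
yel xy 450 94 LW 47 41 ang -33 z95 52 px 328 238
orange xy 410 346 LW 164 152 ang 44 z95 88 px 388 291
orange xy 878 365 LW 59 58 ang 67 z95 128 px 243 367
[0.44369658 0.08399048 0.30935877] 0.91200066300754 [-0.01604833 -3.12628069  0.01363103]
```

Emit:
drive_tool --claw '[78, 78, 78, 78, 78, 78]' --pt "0.005 0.011 -0.08" --pt "0.005 0.011 -0.16" --pt "0.005 0.011 -0.22" --pt "0.005 0.011 -0.26" --pt "0.005 0.011 -0.26" --pt "0.005 0.011 -0.26" --yaw '[0, 0, 0, 0, 0, 0]'

```text
time: 24.1
tool_pos: [0.4479, 0.0887, 0.1815]
tcp_rot: [-0.02, -3.13, 0.012]
wrist_force: [0.2, 0.3, 1.2]
width: 0.912
grip_force: 0.0
```

Emit:
drive_tool --claw '[36, 36, 36, 36, 36, 36, 36, 36]' --pt "0 0 0" --pt "0 0 0" --pt "0 0 0" --pt "0 0 0" --pt "0 0 0.08" --pt "0 0 0.16" --pt "0 0 0.24" --pt "0 0 0.32" --yaw '[0, 0, 0, 0, 0, 0, 0, 0]'

```text
time: 24.77
tool_pos: [0.4468, 0.0896, 0.3444]
tcp_rot: [-0.018, -3.133, 0.011]
wrist_force: [0.9, 0.2, 0.3]
width: 0.646
grip_force: 39.9
```

Emit:
drive_tool --claw '[36, 36, 36, 36, 36, 36, 36, 36]' --pt "-0.05 -0.46 0.09" --pt "-0.05 -0.46 0.09" --pt "-0.05 -0.46 0.09" --pt "-0.05 -0.46 0.09" --pt "-0.05 -0.46 0.09" --pt "-0.05 -0.46 0.09" --pt "-0.05 -0.46 0.09" --pt "-0.05 -0.46 0.09" --yaw '[0, 0, 0, 0, 0, 0, 0, 0]'

```text
time: 25.43
tool_pos: [0.4218, -0.1416, 0.3879]
tcp_rot: [-0.024, -3.134, 0.014]
wrist_force: [0.0, -0.6, -0.1]
width: 0.645
grip_force: 39.9
```

Emit:
drive_tool --claw '[36, 36, 36, 36, 36, 36, 36, 36]' --pt "-0.064 -0.44 0" --pt "-0.064 -0.44 0" --pt "-0.064 -0.44 0" --pt "-0.064 -0.44 0" --pt "-0.064 -0.44 0" --pt "-0.064 -0.44 0" --pt "-0.064 -0.44 0" --pt "-0.064 -0.44 0" --yaw '[0, 0, 0, 0, 0, 0, 0, 0]'

```text
time: 26.1
tool_pos: [0.3902, -0.3596, 0.3855]
tcp_rot: [-0.018, -3.13, 0.01]
wrist_force: [0.9, 0.1, -0.3]
width: 0.647
grip_force: 40.0
```

Emit:
drive_tool --claw '[36, 36, 36, 36, 36, 65, 75, 75]' --pt "-0.03 -0.04 -0.04" --pt "-0.03 -0.04 -0.1" --pt "-0.03 -0.04 -0.1" --pt "-0.03 -0.04 -0.1" --pt "-0.03 -0.04 -0.1" --pt "-0.03 -0.04 -0.1" --pt "-0.03 -0.04 -0.1" --pt "-0.03 -0.04 -0.1" --yaw '[0, 0, 0, 0, 0, 0, 0, 0]'

```text
time: 26.77
tool_pos: [0.3756, -0.3802, 0.3371]
tcp_rot: [-0.016, -3.132, 0.015]
wrist_force: [0.6, -0.2, 0.4]
width: 0.879
grip_force: 0.0
```

Emit:
drive_tool --claw '[75, 75, 75, 75, 75, 75, 75, 75]' --pt "0 0 0.05" --pt "0.03 0.05 0.1" --pt "0.12 0.44 0.1" --pt "0.12 0.44 0.1" --pt "0.12 0.44 0.1" --pt "0.12 0.44 0.1" --pt "0.12 0.44 0.1" --pt "0.12 0.44 0.1" --yaw '[0, 0, 0, 0, 0, 0, 0, 0]'

```text
time: 27.43
tool_pos: [0.4356, -0.1556, 0.3863]
tcp_rot: [-0.01, -3.132, 0.008]
wrist_force: [0.1, -1.3, -0.2]
width: 0.876
grip_force: 0.0
```

```bash
python3 - <<'E'
from seg import *
c=cam("top"); P,_=seg(c);save(c,"t5"); s=bot.read_state(); print(s["tool_pos"],s["q"])
z=P[...,2];X,Y=P[...,0],P[...,1]
m=(z>.2)&(z<.34)&(Y<-.3)&(Y>-.6)&(X>.25)&(X<.6)&(np.hypot(X-.43,Y+.43)<.14)
q=P[m]; print(np.linalg.svd(q-q.mean(0),full_matrices=0)[2][2],q.mean(0),q.max(0),len(q))
top=q[q[:,2]>.30]; print(cv2.minAreaRect((top[:,:2]*1000).astype(np.float32)))
E
```

```text
pink xy 410 328 LW 92 88 ang 3 z95 77 px 137 265
pink xy 372 -330 LW 56 28 ang 31 z95 46 px 384 292
yel xy 430 -355 LW 53 49 ang 31 z95 55 px 396 271
yel xy 373 -390 LW 50 50 ang -0 z95 56 px 408 294
green xy 786 97 LW 75 47 ang -80 z95 41 px 234 133
orange xy 873 356 LW 71 61 ang 9 z95 125 px 137 87
orange xy 408 343 LW 157 155 ang -74 z95 90 px 122 259
[ 0.43537629 -0.15769121  0.38634329] [-0.39718467 -0.13043711  2.05755843 -0.01161538  1.22062488 -1.95778789]
[-0.60392629  0.79629693  0.03441272] [ 0.44031867 -0.43213655  0.26987651] [ 0.53291937 -0.3623849   0.33063563] 2308
((443.5874328613281, -433.8907470703125), (224.30564880371094, 10.485467910766602), 37.22199249267578)
```

View pics/t5.png

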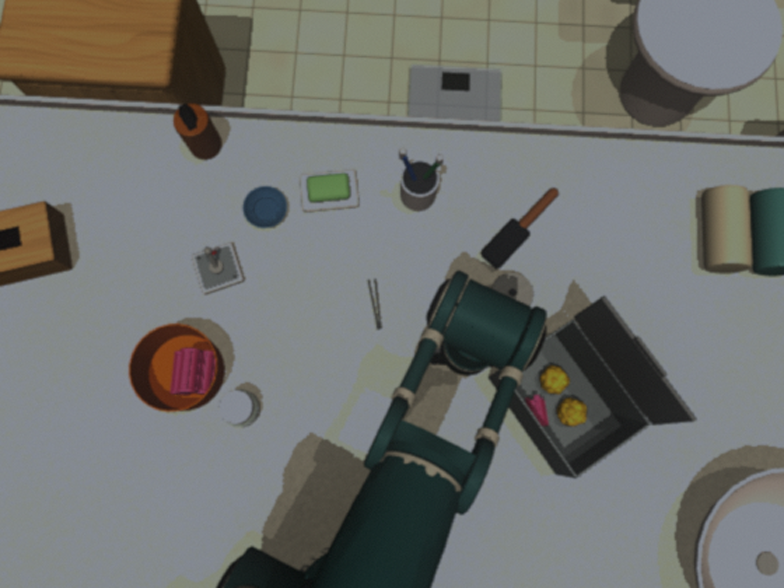

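Emit:
drive_tool --claw '[0, 0, 0, 0, 0, 0, 0, 0]' --pt "0 0 0.08" --pt "0 0 0.16" --pt "0.03 -0.1 0.24" --pt "0.03 -0.2 0.28" --pt "0.03 -0.2 0.28" --pt "0.03 -0.2 0.28" --pt "0.03 -0.2 0.28" --pt "0.03 -0.2 0.28" --yaw '[-0.296, -0.296, -0.296, -0.296, -0.296, -0.296, -0.296, -0.296]'

```text
time: 28.15
tool_pos: [0.4494, -0.2625, 0.5264]
tcp_rot: [-1.431, -2.783, 0.004]
wrist_force: [-0.2, -0.1, -0.3]
width: 0.0
grip_force: 0.0
```

Emit:
drive_tool --claw '[0, 0, 0, 0, 0, 0, 0]' --pt "0.03 -0.41 0" --pt "0.03 -0.41 0" --pt "0.03 -0.41 0" --pt "0.03 -0.41 0" --pt "0.03 -0.41 0" --pt "0.03 -0.41 0" --pt "0.03 -0.41 0" --yaw '[0, 0, 0, 0, 0, 0, 0]'

```text
time: 28.73
tool_pos: [0.4637, -0.4686, 0.5241]
tcp_rot: [-1.423, -2.783, 0.002]
wrist_force: [-0.8, 1.3, 0.6]
width: -0.0
grip_force: 0.0
```

Emit:
drive_tool --claw '[0]' --pt "0 0 0" --yaw '[0]'

```text
time: 28.82
tool_pos: [0.4641, -0.4662, 0.5252]
tcp_rot: [-1.42, -2.786, 0.002]
wrist_force: [-0.0, -0.3, -0.7]
width: -0.003
grip_force: 0.0
```

Emit:
drive_tool --claw '[0, 0, 0, 0, 0, 0, 0, 0]' --pt "0 0 -0.08" --pt "0 0 -0.16" --pt "0 0 -0.164" --pt "-0.015 0.019 -0.164" --pt "-0.029 0.038 -0.164" --pt "-0.042 0.055 -0.165" --pt "-0.054 0.072 -0.166" --pt "-0.066 0.087 -0.17" --yaw '[0, 0, 0, 0, 0, 0, 0, 0]'

```text
time: 29.48
tool_pos: [0.4318, -0.4208, 0.4428]
tcp_rot: [-1.419, -2.792, 0.004]
wrist_force: [1.0, -0.8, 2.0]
width: -0.0
grip_force: 0.7
```

Emit:
drive_tool --claw '[0, 0, 0, 0, 0, 0, 0, 0]' --pt "-0.013 0.017 -0.003" --pt "-0.036 0.048 -0.018" --pt "-0.058 0.076 -0.04" --pt "-0.077 0.102 -0.068" --pt "-0.093 0.123 -0.1" --pt "-0.105 0.139 -0.137" --pt "-0.114 0.15 -0.17" --pt "-0.114 0.15 -0.176" --yaw '[0, 0, 0, 0, 0, 0, 0, 0]'

```text
time: 30.15
tool_pos: [0.3729, -0.3443, 0.3496]
tcp_rot: [-1.415, -2.783, -0.001]
wrist_force: [-0.3, 0.7, 0.5]
width: 0.001
grip_force: 0.3
```

Emit:
drive_tool --claw '[0, 0, 0, 0, 0, 0]' --pt "-0.008 0.01 -0.012" --pt "-0.012 0.016 -0.024" --pt "-0.012 0.016 -0.034" --pt "-0.012 0.016 -0.042" --pt "-0.012 0.016 -0.046" --pt "-0.012 0.016 -0.046" --yaw '[0, 0, 0, 0, 0, 0]'

```text
time: 30.65
tool_pos: [0.3691, -0.3389, 0.3318]
tcp_rot: [-1.418, -2.788, 0.002]
wrist_force: [-4.8, 5.4, 13.6]
width: 0.001
grip_force: 6.7
```

```bash
python3 - <<'E'
from h import *
c=cam("scene"); P=cloud(c); save(c,"s6",(60,260,200,400),2.8); z=P[...,2];X,Y=P[...,0],P[...,1]
bx=.605*(X-.392)-.796*(Y+.366); by=.796*(X-.392)+.605*(Y+.366)
for a,b in((-70,-50),(-50,-20),(0,30),(40,70)):
  m=(bx>a/1e3)&(bx<b/1e3)&(abs(by)>.045)&(abs(by)<.1)&(z<.3)&(z>.1); print(a,b,np.median(z[m]) if m.any() else None,m.sum())
print(bot.read_state()["wrist_force"])
E
```

```text
-70 -50 0.16018162190242424 132
-50 -20 0.16168551189174574 217
0 30 0.16040719921801405 111
40 70 0.15986247690408972 165
[-4.58265795  5.30462157 12.8288268 ]
```

View pics/s6.png

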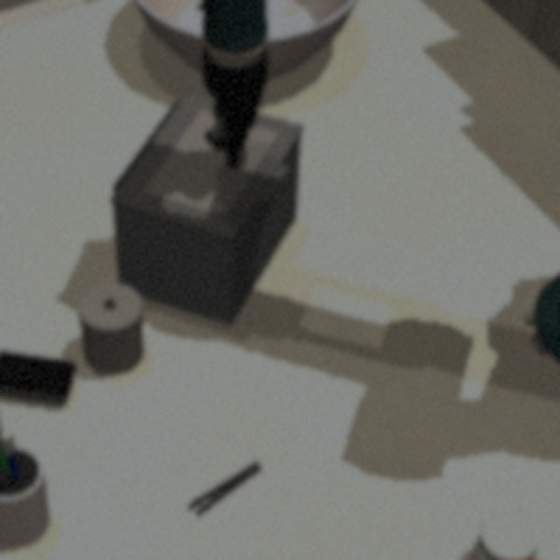

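Emit:
drive_tool --claw '[0, 0, 0, 0, 0, 0, 0, 0]' --pt "0 0 0.08" --pt "0 0 0.15" --pt "0.2 0.4 0.15" --pt "0.2 0.4 0.15" --pt "0.2 0.4 0.15" --pt "0.2 0.4 0.15" --pt "0.2 0.4 0.15" --pt "0.2 0.4 0.15" --yaw '[0, 0, -0.076, -0.076, -0.076, -0.076, -0.076, -0.076]'

```text
time: 31.37
tool_pos: [0.4702, -0.1359, 0.405]
tcp_rot: [-1.739, -2.601, -0.003]
wrist_force: [0.4, 0.4, -0.0]
width: -0.0
grip_force: 0.0
```

Emit:
drive_tool --claw '[0, 0, 0, 0, 0, 0, 0, 0]' --pt "0.2 0.45 0" --pt "0.2 0.45 0" --pt "0.2 0.45 0" --pt "0.2 0.45 0" --pt "0.2 0.45 0" --pt "0.2 0.45 0" --pt "0.2 0.45 0" --pt "0.2 0.45 0" --yaw '[0, 0, 0, 0, 0, 0, 0, 0]'

```text
time: 32.03
tool_pos: [0.5697, 0.0882, 0.4042]
tcp_rot: [-1.735, -2.602, 0.001]
wrist_force: [-0.5, -0.3, -0.2]
width: -0.003
grip_force: 0.0
```

```bash
python3 - <<'E'
from seg import *
c=cam("top"); P,_=seg(c); z=P[...,2];X,Y=P[...,0],P[...,1]
m=(z>.035)&(z<.08)&(np.hypot(X-.614,Y-.303)<.05); print("tog",P[m].mean(0),m.sum(),P[m&(z>.055)].mean(0))
bx=.605*(X-.392)-.796*(Y+.366); by=.796*(X-.392)+.605*(Y+.366)
m=(abs(bx)<.075)&(abs(by)<.1)&(z<.3)&(z>.1);A=np.c_[bx[m],by[m],np.ones(m.sum())];print("lid",np.linalg.lstsq(A,z[m],rcond=None)[0])
s=bot.read_state(); print(s["tool_pos"],s["tcp_rot"])
E
```

```text
pink xy 407 325 LW 94 83 ang -7 z95 77 px 137 265
orange xy 870 354 LW 68 61 ang 43 z95 125 px 137 87
orange xy 408 342 LW 157 155 ang 57 z95 90 px 124 260
tog [0.62828626 0.30858992 0.05867273] 56 [0.63233962 0.3101298  0.06747845]
lid [-0.00160497 -0.00056352  0.16033352]
[0.56922477 0.08687238 0.40414765] [-1.73740198e+00 -2.60075358e+00  1.53954841e-03]
```

Emit:
drive_tool --claw '[0, 0, 0, 0, 0, 0, 0, 0]' --pt "0.21 0.482 0" --pt "0.21 0.482 0" --pt "0.21 0.482 0" --pt "0.21 0.482 0" --pt "0.21 0.482 0" --pt "0.21 0.482 0" --pt "0.21 0.482 0" --pt "0.21 0.482 0" --yaw '[0, 0, 0, 0, 0, 0, 0, 0]'

```text
time: 32.75
tool_pos: [0.6749, 0.3287, 0.4035]
tcp_rot: [-1.738, -2.6, -0.0]
wrist_force: [0.3, 0.1, -0.4]
width: -0.004
grip_force: 0.0
```

Emit:
drive_tool --claw '[0, 0]' --pt "0 0 -0.08" --pt "0 0 -0.08" --yaw '[0, 0]'

```text
time: 32.92
tool_pos: [0.6725, 0.3244, 0.3578]
tcp_rot: [-1.74, -2.594, 0.014]
wrist_force: [-1.6, -1.0, -3.5]
width: -0.003
grip_force: 0.0
```

Emit:
drive_tool --claw '[0, 0, 0, 0, 0, 0, 0]' --pt "0 0 -0.08" --pt "0 0 -0.16" --pt "0 0 -0.23" --pt "0 0 -0.286" --pt "0 0 -0.286" --pt "-0.02 -0.008 -0.286" --pt "-0.04 -0.016 -0.286" --yaw '[0, 0, 0, 0, 0, 0, 0]'

```text
time: 33.5
tool_pos: [0.6547, 0.3176, 0.2232]
tcp_rot: [-1.743, -2.598, -0.001]
wrist_force: [4.2, 2.3, 2.6]
width: 0.001
grip_force: 1.7
```

Emit:
drive_tool --claw '[0, 0, 0, 0, 0, 0, 0]' --pt "-0.02 -0.008 0" --pt "-0.04 -0.016 0" --pt "-0.055 -0.022 0" --pt "-0.07 -0.028 0" --pt "-0.08 -0.032 0" --pt "-0.085 -0.035 0" --pt "-0.085 -0.035 0" --yaw '[0, 0, 0, 0, 0, 0, 0]'

```text
time: 34.08
tool_pos: [0.6142, 0.3022, 0.224]
tcp_rot: [-1.744, -2.604, -0.015]
wrist_force: [11.0, 2.8, -3.3]
width: 0.0
grip_force: 5.6
```

Emit:
drive_tool --claw '[0, 0, 0, 0, 0, 0, 0, 0]' --pt "0.06 0.024 0" --pt "0.12 0.048 0" --pt "0.12 0.048 0.07" --pt "0.12 0.048 0.15" --pt "0.12 0.048 0.23" --pt "0 0.3 0.36" --pt "-0.2 0.4 0.36" --pt "-0.2 0.4 0.36" --yaw '[0, 0, 0, 0, 0, 0, 0, 0]'

```text
time: 34.75
tool_pos: [0.5974, 0.4169, 0.3756]
tcp_rot: [-1.744, -2.597, -0.003]
wrist_force: [-0.5, 0.1, -0.0]
width: -0.001
grip_force: 0.0
```

```bash
python3 - <<'E'
from seg import *
for n in("top","scene"):
    c=cam(n); P,_=seg(c); z=P[...,2];X,Y=P[...,0],P[...,1]; save(c,"end_"+n)
    m=(z>.035)&(z<.08)&(np.hypot(X-.614,Y-.303)<.05); print("tog",P[m].mean(0),m.sum(),P[m&(z>.055)].mean(0))
s=bot.read_state(); print(s["tool_pos"],s["joint_vel"].round(2),s["time"])
E
```

```text
pink xy 410 327 LW 92 87 ang 2 z95 76 px 137 265
green xy 785 96 LW 76 48 ang -79 z95 41 px 234 133
orange xy 1257 586 LW 117 43 ang -85 z95 -203 px 110 21
orange xy 870 354 LW 70 62 ang 40 z95 129 px 137 87
orange xy 412 336 LW 159 142 ang 29 z95 90 px 124 258
tog [0.59505615 0.29475728 0.06623741] 33 [0.59318937 0.29425518 0.06953952]
pink xy 391 338 LW 118 72 ang 39 z95 77 px 388 288
orange xy 401 359 LW 164 118 ang 33 z95 88 px 393 294
orange xy 878 366 LW 61 59 ang -31 z95 128 px 244 367
tog [0.602584   0.30124264 0.05726765] 53 [0.59812972 0.29973865 0.06667196]
[0.59358444 0.42097236 0.37624975] [-0.06  0.03  0.01 -0.07 -0.03 -0.04] 34.85
```

View pics/end_scene.png

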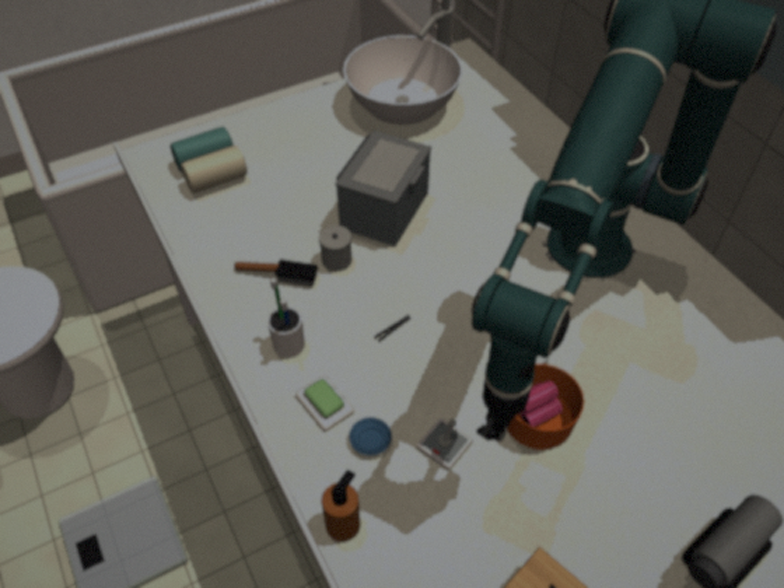

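Toggle tip is back at its starting (off) position, the lid is flat, the rollers are in the tub (545,400), and the shelf is clear.

```bash
python3 -c "
from workcell import bot
print(bot.finish_job())"
```

```text
the job is handed in; nothing more can be done
None
```

The job is done and handed in: I switched the light on first, put three whole rollers in the tub and one snapped roller and two paper balls in the bin (no cardboard cores were there), shut the lid, and switched the light off again, all in about 35 s of robot time; no verdict came back.

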